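# Tuck the spill strip under the dilutor's lapped flap and hold it down

## Task

Pick up the dark steel spill strip by its red tab and tuck its long leading edge, square and centred, at least 15 mm under the white hinged flap at the front of the blue dilutor, without lifting the flap. Then press the strip flat onto the aluminium deck with a firm push of about 10 N and finish like that, still gripping the tab and pressing, as its backing has to take. Leave the other things on the bench where they stand.

Things in the scene. Friction and masses are not known exactly. Their poses are not given: they have to be found in the camera images.
- strip: Loose flat dark steel strip, 70 mm (x) by 120 mm (y), 4 mm thick, about 0.12 kg, flat on the bench left or right of the dilutor, with a red upright grip tab on top. Origin: middle of its underside. +x points to the leading edge (long edge to be tucked, 35 mm from the origin, away from the tab; a white line crosses the plate 20 mm behind it); z up.
- strip_tab (a point): Centre of the red grip tab, where to grip: the tab is 30 mm along the strip's x, 14 mm along its y (pinch across this), 30 mm high above the plate. The point is 17 mm behind the strip's origin (-x) and 19 mm above its underside; the leading edge is 52 mm ahead of it. Axes as the strip's.
- strip_left (a point): Left end (+y) of the strip's leading edge, at its underside: 35 mm ahead (+x) and 60 mm left of the strip's origin.
- strip_right (a point): Right end (-y) of the strip's leading edge, at its underside: 35 mm ahead (+x) and 60 mm right of the strip's origin.
- station: Blue dilutor, fixed. Origin: on the bench below the middle of the flap's front lip; +x into the machine (the way the strip slides in), y along the lip. Rigid aluminium deck, top 20 mm above the bench, 190 mm wide, from x = -100 to 65 mm. Blue housing behind, 55 mm high, 200 wide, x = 65 to 205; steel column 220 mm high at x 170, y 65. Hinge cheeks 42 mm high at x 57, y +-84.
- flap (a joint): White flap lapping over the deck, 55 mm deep, 150 wide, 3 thick, orange band along its front lip. Hinged along its rear edge, 55 mm behind the lip; rad, 0 = down on its stop (as it starts), grows as it lifts. When down, the lip's underside is 8 mm above the deck, rising to 13 mm at the hinge. Light: lifts at under 1.5 N at the lip.
- dishes: Bystander: a stack of petri dishes 88 mm across, 42 mm high, on the other side of the dilutor from the strip. Origin under its middle.
- flask: Bystander: conical glass flask 82 mm across, 122 mm high. Origin under its middle.
- jar: Bystander: glass jar with red lid, 68 mm across, 95 mm high. Origin under its middle.
- reagent: Bystander: amber bottle with yellow cap, 64 mm across, 170 mm high. Origin under its middle.
- spatula: Bystander: a spatula lying on the bench at the right. Origin on its underside.
- tipbox: Bystander: blue box of pipette tips, 120 x 85 mm, 60 mm high, at the left. Origin under its middle.

How it is judged:
By the outcome, as a careful person would: the job done as asked, in the order asked, and still so for the second after the job is handed in, while the arm keeps its last pose, push and grip.
It also fails if it takes over 42 s, if anything falls off the work surface, if the arm or the gripper's body presses on something with over 40 N, if the wrist force passes 120 N, or if a joint passes its speed limit or range.

## Robot

A 7-joint arm with a two-finger parallel gripper is mounted at the origin on the work surface. World frame = base frame: x ahead of the robot, y to its left, z up, the work surface at z = 0. Lengths are in mm, angles in rad, forces in N, time in s.
With the tool pointing down it reaches from about 350 to 900 mm from the base axis. Payload 8.1 kg.
Tool frame: the origin (TCP) lies between the finger pads; the fingertips stand 17 mm ahead of it and the grasp point (between the pads) lies 2 mm behind it (manip.tip_extent is the distance from the TCP to the fingertips, in mm); z points along the fingers, y is the line along which they close (so a half turn about z gives the same grasp; the last joint's range is limited). The gripper opens to 92 mm and grips with 3 to 60 N. Pads are 19 mm wide; open, the fingers measure 130 mm over their backs; the gripper's body (75 mm by 190 mm) begins 47 mm behind the grasp point.
Start: joints at [-1.379, 0.434, 0.025, 1.573, -0.012, 1.134, -0.075], TCP at [181.62, 598.043, 243.742] pointing down, gripper open.
Joint ranges: [-2.62, 2.62], [-0.44, 2.09], [-1.27, 1.32], [0.08, 2.57], [-1.32, 4.46], [0.12, 2], [-2.74, 2.74]. Speed limits (rad/s): [2.22, 2.22, 3.01, 3.01, 3.14, 3.14, 3.14].

## Interface

Orientations are given as a rotation vector (axis times angle).
In Python, from cell import manip gives the robot as it stands.
- The arm moves only by the tool jog_arm, never from a script. Its arguments are lists of equal length, an entry for each row: "linear": the shift along the tool's x, y, z in cm, a list of three; "twist": the turn about the tool's z in rad; "jaw": the gripper's target within -1 to 1 (fully open at 1, half-way at 0, shut at -1). In form: {"linear": [[dx, dy, dz], ...], "twist": [twist, ...], "jaw": [jaw, ...]}. A call has 1 to 5 rows; each row shifts and turns the commanded pose from where the row before left it, along the tool's axes as they then stand; what a row does not reach is not made up. A row lasts 1/10 s, in which the tool goes at most 50 mm and 8.59 degrees, less where a joint would pass 70% of its speed; a pose out of reach is approached as far as the arm can. A call is refused whole if a number of a shift passes 5 or a number of a turn 0.15, either way. A call with a gripper value outside its range is refused whole. The fingers move at their own pace and stop on an object; "squeeze" is the grip in N (left out, the last holds). Time passes only in rows, so rows that do not move let the fingers close. It gives the time, the measured TCP pose, the force, the opening and the grip force at its end, in the units of the state.
- manip.get_state(): the state, without advancing time (a new reading comes with each control period).
- manip.capture(name): name is "side" or "top"; returns the picture (400x640x3 uint8, blue, green, red); there is no depth.
- manip.get_calibration(name): a dict with "intrinsics" (3x3 intrinsics, pixels), "rvec" (rotation vector, rad) and "tvec" (3), from world to camera coordinates, as OpenCV has them. Camera axes: x right, y down, z forward; pixel columns grow to the right and rows downward; lengths in mm; the calibration is good to about 2 mm. A picture is of the moment at which its call begins. get_calibration takes no time and is no camera call.
- manip.finish_job(): hands the job in; it is judged then, once.
The state is a dict: "time_s": time; "q": joint angles; "qvel": joint speeds; "joint_efforts": joint torques, N m; "tcp_pos": TCP position; "tcp_rot": TCP orientation; "wrist_force": force on the tool from outside, world axes, zero at the start; "ft_torque": the same for the moment, N m; "opening": finger opening in mm; "grasp_force": force on a finger pad.
Only numpy, scipy, OpenCV 4.12 (cv2) and the standard library are available. Lean on these libraries where they do the work, as an engineer would, in place of code of your own. Each camera call takes 0.05 s, during which the arm holds its last target. There are 200 camera calls.

## Working session

There is one attempt and no reset: what is moved stays moved. The work goes in short steps, Python scripts to look and compute and a tool call to move; the robot and the scene stay as the last step left them, time stands still between calls to the robot, and variables do not carry over. Pictures are saved under pics/ and viewed, at most 10 in all, crops included, and the job is handed in when it is done.

Besides the shell and the picture viewer there is one more tool, called after "Request:" as name(argument=value, ...) on one line, values as JSON. jog_arm: Moves the arm, as the interface text tells. Its arguments: {"type":"object","properties":{"linear":{"type":"array"},"twist":{"type":"array"},"jaw":{"type":"array"},"squeeze":{"type":"number"}},"required":["linear","twist","jaw"]}

```bash
mkdir -p pics; python3 - <<'E'
from cell import manip
import cv2
s=manip.get_state();print({k:s[k] for k in('time_s','tcp_pos','tcp_rot','opening','wrist_force')})
for n in('top','side'):
    cv2.imwrite(f'pics/{n}0.png',manip.capture(n));c=manip.get_calibration(n);print(n,c)
E
```

```text
{'time_s': 0.0, 'tcp_pos': array([181.50868821, 597.55994726, 242.94000734]), 'tcp_rot': array([-4.61474190e-01, -3.10744486e+00,  2.45302127e-03]), 'opening': 91.80683813003158, 'wrist_force': array([-0.54198248,  0.32757603, -0.46362996])}
top {'intrinsics': array([[470.9727256 ,   0.        , 316.62692003],
       [  0.        , 470.9727256 , 191.63824332],
       [  0.        ,   0.        ,   1.        ]]), 'rvec': array([ 2.15588663, -2.1036377 ,  0.18941324]), 'tvec': array([ -30.05378073,  530.98692925, 1662.72678177])}
side {'intrinsics': array([[466.57008658,   0.        , 320.28921537],
       [  0.        , 466.57008658, 208.99858276],
       [  0.        ,   0.        ,   1.        ]]), 'rvec': array([ 2.4206412 , -0.37290496,  0.15342318]), 'tvec': array([-515.55587218,  157.32149397, 1469.02131199])}
```

View pics/top0.png

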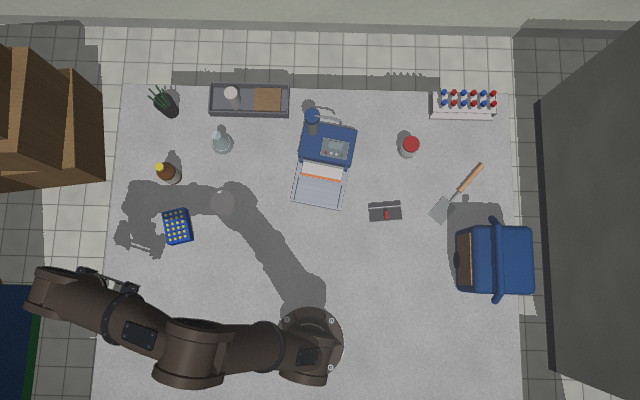

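View pics/side0.png

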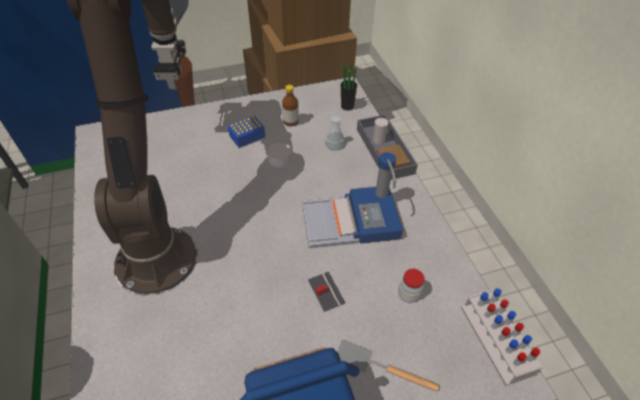

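The top view shows the strip at about (385,211) with its red tab at (387,215) and white line on the far side. The dilutor is at (325,165), its orange lip at about (321,178). The side view agrees: strip (326,291), lip (338,216).

```bash
cat > h.py <<'E'
import numpy as np,cv2
from cell import manip
def cam(n):
    c=manip.get_calibration(n);R=cv2.Rodrigues(np.array(c['rvec']))[0];return np.array(c['intrinsics']),R,np.array(c['tvec']).ravel()
def ray(n,uv,z):
    K,R,t=cam(n);C=-R.T@t;d=R.T@np.linalg.solve(K,[uv[0],uv[1],1]);return C+d*(z-C[2])/d[2]
def proj(n,p):
    K,R,t=cam(n);q=K@(R@np.array(p,float)+t);return q[:2]/q[2]
def rect(m,roi):
    x0,y0,x1,y1=roi;mm=np.zeros_like(m);mm[y0:y1,x0:x1]=m[y0:y1,x0:x1]
    cs=cv2.findContours(mm,cv2.RETR_EXTERNAL,cv2.CHAIN_APPROX_NONE)[0]
    c=max(cs,key=cv2.contourArea);return cv2.minAreaRect(c),cv2.contourArea(c),c
def orange(im):
    h=cv2.cvtColor(im,cv2.COLOR_BGR2HSV);return cv2.inRange(h,(5,110,120),(20,255,255))
def red(im):
    h=cv2.cvtColor(im,cv2.COLOR_BGR2HSV);return cv2.inRange(h,(0,130,60),(4,255,255))|cv2.inRange(h,(172,130,60),(180,255,255))
E
python3 - <<'E'
from h import *
np.set_printoptions(precision=1,suppress=True)
rois={'top':dict(strip=(360,190,412,232),lip=(290,160,355,195)),'side':dict(strip=(295,260,355,320),lip=(320,190,365,245))}
for n in('top','side'):
    im=cv2.imread(f'pics/{n}0.png');g=cv2.cvtColor(im,cv2.COLOR_BGR2GRAY);r=rois[n]
    m=cv2.morphologyEx(cv2.inRange(g,0,100)|red(im),cv2.MORPH_CLOSE,np.ones((5,5)))
    (c,wh,a),A,_=rect(m,r['strip']);b=cv2.boxPoints((c,wh,a));print(n,'strip',c,wh,a,A,'corners',*[ray(n,p,4)[:2] for p in b],'c',ray(n,c,4)[:2])
    (c,wh,a),A,_=rect(red(im),r['strip']);print(' tab',c,wh,ray(n,c,19)[:2],ray(n,c,34)[:2])
    (c,wh,a),A,_=rect(orange(im),r['lip']);b=cv2.boxPoints((c,wh,a));print(' lip',c,wh,a,A,*[ray(n,p,31)[:2] for p in b],'c',ray(n,c,31)[:2])
t=cv2.imread('pics/top0.png')[80:250,270:440];s=cv2.imread('pics/side0.png')[170:340,280:450]
cv2.imwrite('pics/crop0.png',cv2.resize(np.hstack([t,s]),(800,400),interpolation=cv2.INTER_CUBIC))
E
```

```text
top strip (384.4888000488281, 210.37054443359375) (18.668678283691406, 32.26953125) 85.03025817871094 526.5 corners [ 503.1 -207. ] [ 516.6 -326.3] [ 447.2 -331.8] [ 434.  -213.3] c [ 475.1 -269.6]
 tab (386.5, 214.5) (7.0, 3.0) [ 457.9 -274.7] [ 455.9 -272.5]
 lip (320.4230651855469, 176.88461303710938) (40.007694244384766, 1.9611611366271973) 11.309932708740234 46.5 [599.3  43.6] [606.6  42.4] [ 580.6 -102.8] [ 573.4 -101.5] c [589.9 -29.7]
side strip (326.20001220703125, 290.8999938964844) (36.671512603759766, 21.913463592529297) 63.43495178222656 703.5 corners [ 433.4 -215.9] [ 501.6 -200.3] [ 511.9 -322.7] [ 446.9 -335.6] c [ 473.3 -270.2]
 tab (320.8999938964844, 289.20001220703125) (7.273237705230713, 9.803058624267578) [ 457.1 -268.2] [ 454.2 -276.5]
 lip (336.5000305175781, 216.99996948242188) (34.71255874633789, 2.1572775840759277) 78.69007110595703 40.0 [597.5  44.3] [605.  44.] [ 578.8 -100.3] [571.8 -99.9] c [587.9 -30.1]
```

View pics/crop0.png

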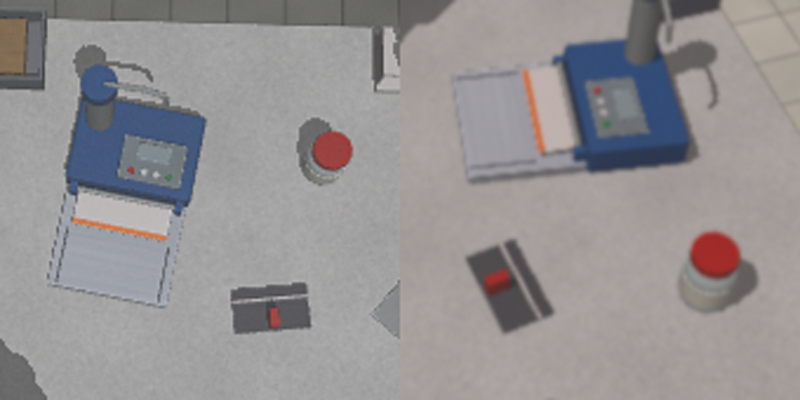

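The crop confirms it: strip and lip are clearly outlined, and the white line is on the far side, so the strip's +x points away from the robot. I estimate the tab at (457.5,-272) with yaw +0.107, and the lip centre at (586,-29) with yaw -0.177. Moving now.

Request:
jog_arm(linear=[[-4, 0, 0], [-4, -2, 0], [-4, -3, 0], [-3, -4, 0], [-2, -4, 0]], twist=[-0.1, -0.1, -0.1, -0.1, 0], jaw=[1, 1, 1, 1, 1], squeeze=40)

```text
time_s: 0.6
tcp_pos: [348.5, 445.5, 243.2]
tcp_rot: [-0.168, 3.137, -0.002]
wrist_force: [1.9, 0.2, -0.6]
opening: 91.9
grasp_force: 0.0
```

Request:
jog_arm(linear=[[-2, -4.4, 0], [-2, -4.4, 0], [-1, -4.7, 0], [0, -4.8, 0], [0, -4.8, 0]], twist=[0, 0, 0, 0, 0], jaw=[1, 1, 1, 1, 1])

```text
time_s: 1.1
tcp_pos: [420.6, 221.2, 243.4]
tcp_rot: [0.164, -3.137, 0.0]
wrist_force: [1.1, -0.4, -0.8]
opening: 91.8
grasp_force: 0.0
```

Request:
jog_arm(linear=[[0, -4.8, 0], [0, -4.8, 0], [0, -4.8, 0], [0, -4.8, 0], [0, -4.8, 0]], twist=[0, 0, 0, 0, 0], jaw=[1, 1, 1, 1, 1])

```text
time_s: 1.6
tcp_pos: [445.3, -17.2, 243.7]
tcp_rot: [-0.165, 3.137, 0.0]
wrist_force: [1.3, 0.0, 0.4]
opening: 92.1
grasp_force: 0.0
```

Request:
jog_arm(linear=[[0.3, -4.9, 0], [0.3, -4.9, 0], [0.3, -4.9, 1], [0.3, -4.9, 2], [0.2, -4.5, 2]], twist=[0, 0, 0, 0, 0], jaw=[1, 1, 1, 1, 1])

```text
time_s: 2.1
tcp_pos: [456.8, -255.6, 194.5]
tcp_rot: [-0.165, 3.136, -0.001]
wrist_force: [1.0, -0.2, -0.3]
opening: 92.1
grasp_force: 0.0
```

Request:
jog_arm(linear=[[0, 0, 4], [0, 0, 4], [0, 0, 3], [0, 0, 0], [0, 0, 0]], twist=[0, 0, 0, 0, 0], jaw=[0, 0, 0, 0, 0])

```text
time_s: 2.6
tcp_pos: [456.7, -253.6, 85.1]
tcp_rot: [0.165, -3.136, -0.001]
wrist_force: [-0.1, 0.1, -0.4]
opening: 56.2
grasp_force: 0.0
```

```bash
python3 - <<'E'
from h import *
ims=[]
for n,(x,y) in(('top',(330,150)),('side',(260,210))):
    im=manip.capture(n);ims.append(cv2.resize(im[y:y+120,x:x+120],(400,400),interpolation=cv2.INTER_CUBIC))
cv2.imwrite('pics/hov.png',np.hstack(ims));print(manip.get_state()['tcp_pos'])
E
```

```text
[ 457.90936588 -254.0239605    86.46953379]
```

View pics/hov.png

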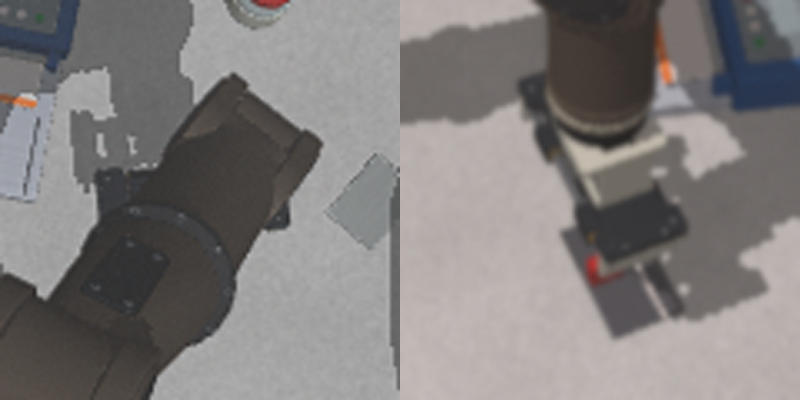

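The side crop shows the gripper above the strip, still 18 mm short in y (red tab visible at about (600,268) beside the finger). I'll correct that and then descend.

Request:
jog_arm(linear=[[0.2, -1.8, 0], [0, 0, 0], [0, 0, 3], [0, 0, 2], [0, 0, 0]], twist=[0, 0, 0, 0, 0], jaw=[0, 0, 0, 0, 0])

```text
time_s: 3.2
tcp_pos: [456.1, -270.5, 34.0]
tcp_rot: [0.165, -3.135, -0.002]
wrist_force: [-0.4, 0.1, 0.1]
opening: 45.9
grasp_force: 0.0
```

Request:
jog_arm(linear=[[0, 0, 0], [0, 0, 0]], twist=[0, 0], jaw=[0, 0])

```text
time_s: 3.4
tcp_pos: [457.7, -271.9, 36.3]
tcp_rot: [-0.165, 3.135, -0.001]
wrist_force: [0.2, 1.0, 0.7]
opening: 46.0
grasp_force: 0.0
```

Request:
jog_arm(linear=[[0, 0, 1.1], [0, 0, 0], [0, 0, 0], [0, 0, 0], [0, 0, 0]], twist=[0, 0, 0, 0, 0], jaw=[0, 0, -1, -1, -1], squeeze=40)

```text
time_s: 3.9
tcp_pos: [456.9, -271.7, 24.0]
tcp_rot: [-0.165, 3.137, -0.0]
wrist_force: [0.9, -0.4, -0.3]
opening: 26.3
grasp_force: 0.0
```

Request:
jog_arm(linear=[[0, 0, 0], [0, 0, 0], [0, 0, 0], [0, 0, 0], [0, 0, 0]], twist=[0, 0, 0, 0, 0], jaw=[-1, -1, -1, -1, -1])

```text
time_s: 4.4
tcp_pos: [456.9, -271.7, 24.0]
tcp_rot: [-0.165, 3.137, -0.0]
wrist_force: [-1.4, -0.7, 1.6]
opening: 13.4
grasp_force: 40.0
```

Request:
jog_arm(linear=[[0, 0, -2], [0, 0, -3], [0, 0, -3], [0, 0, 0], [0, 0, 0]], twist=[0, 0, 0.1, 0.1, 0.08], jaw=[-1, -1, -1, -1, -1])

```text
time_s: 4.9
tcp_pos: [457.3, -271.7, 104.8]
tcp_rot: [0.28, 3.127, -0.0]
wrist_force: [-0.2, -0.4, -1.9]
opening: 13.8
grasp_force: 40.0
```

Request:
jog_arm(linear=[[0, 3, 0], [-0.5, 4, 0], [-0.5, 4, 0], [-0.5, 4, 0], [-0.5, 4, 0]], twist=[0, 0, 0, 0, 0], jaw=[-1, -1, -1, -1, -1])

```text
time_s: 5.4
tcp_pos: [509.6, -86.4, 103.8]
tcp_rot: [-0.275, -3.129, -0.0]
wrist_force: [1.1, -0.2, -0.9]
opening: 13.8
grasp_force: 40.0
```

Request:
jog_arm(linear=[[-0.2, 4, 0], [0, 2, 0], [0, 1, 0], [0, 0, 0], [0, 0, 0]], twist=[0, 0, 0, 0, 0], jaw=[-1, -1, -1, -1, -1])

```text
time_s: 5.9
tcp_pos: [523.3, -21.0, 103.9]
tcp_rot: [-0.276, -3.129, 0.001]
wrist_force: [0.2, -1.4, -1.4]
opening: 13.8
grasp_force: 40.0
```

```bash
python3 - <<'E'
from h import *
ims=[]
s=manip.get_state();print(s['tcp_pos'],s['tcp_rot'],s['wrist_force'])
for n,(x,y) in(('top',(270,130)),('side',(270,170))):
    im=manip.capture(n);cv2.imwrite(f'pics/{n}1.png',im);ims.append(cv2.resize(im[y:y+120,x:x+120],(400,400),interpolation=cv2.INTER_CUBIC))
cv2.imwrite('pics/c1.png',np.hstack(ims))
E
```

```text
[523.34928524 -20.9526009  103.86479698] [-2.76417163e-01 -3.12921355e+00  1.26754165e-03] [ 0.24437317 -1.44473355 -1.40444052]
```

View pics/c1.png

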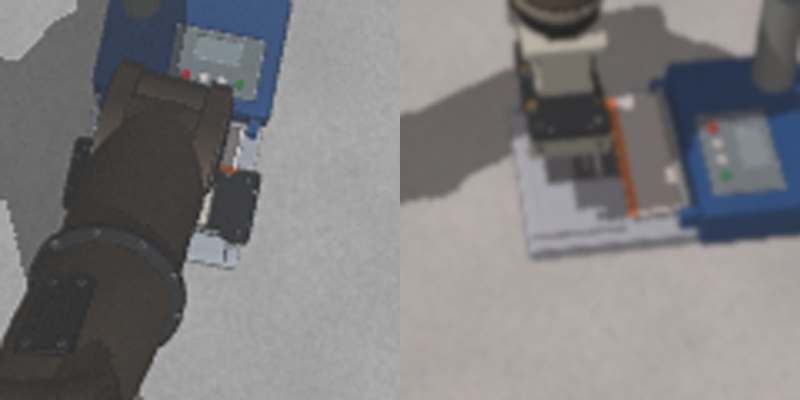

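The side crop shows the strip held just in front of the orange lip (lip at about (622,155) in the crop), with the flap down. I'll centre it by +3 mm and lower it.

Request:
jog_arm(linear=[[0, 0.3, 2], [0, 0, 2], [0, 0, 1], [0, 0, 0.5], [0, 0, 0]], twist=[0, 0, 0, 0, 0], jaw=[-1, -1, -1, -1, -1])

```text
time_s: 6.5
tcp_pos: [524.0, -17.2, 48.7]
tcp_rot: [-0.276, -3.129, 0.001]
wrist_force: [0.1, -0.0, -1.6]
opening: 13.9
grasp_force: 40.0
```

Request:
jog_arm(linear=[[0, 0, 0.2], [0, 0, 0]], twist=[0, 0], jaw=[-1, -1])

```text
time_s: 6.7
tcp_pos: [524.6, -16.6, 47.3]
tcp_rot: [0.275, 3.129, 0.0]
wrist_force: [0.9, 0.5, -1.3]
opening: 13.9
grasp_force: 40.0
```

```bash
python3 - <<'E'
from h import *
s=manip.get_state();print(s['tcp_pos'],s['tcp_rot'],s['wrist_force'])
ims=[]
for n,(x,y) in(('top',(280,150)),('side',(290,180))):
    im=manip.capture(n);cv2.imwrite(f'pics/{n}2.png',im);ims.append(cv2.resize(im[y:y+80,x:x+80],(400,400),interpolation=cv2.INTER_CUBIC))
cv2.imwrite('pics/c2.png',np.hstack(ims))
E
```

```text
[524.59445619 -16.58414167  47.31994958] [2.74520741e-01 3.12873043e+00 3.07172429e-04] [ 0.93609002  0.48199019 -1.29549273]
```

View pics/c2.png

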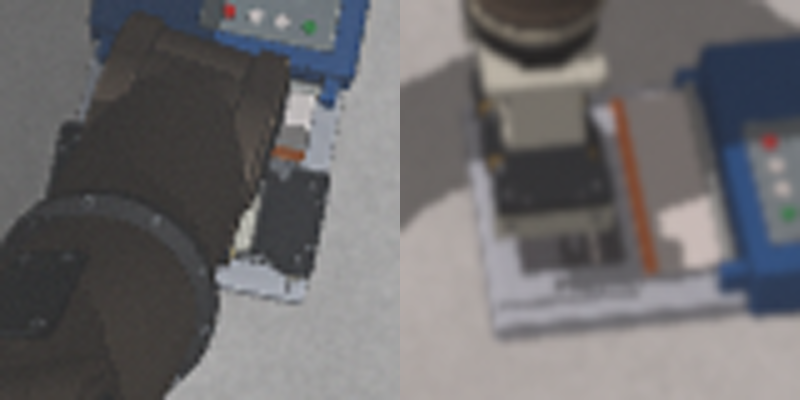

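The side crop shows the strip level just above the deck. Its right-hand end runs from about (518,270) to (640,275), with the leading edge just short of the lip. Next I'll check those corners by number.

```bash
python3 - <<'E'
from h import *
np.set_printoptions(precision=1,suppress=True)
p=np.array([524.6,-16.8]);th=-.176;X=np.array([np.cos(th),np.sin(th)]);Y=np.array([-X[1],X[0]])
for nm,a,b in(('leadR',52,-60),('trailR',-18,-60),('lineR',32,-60),('leadL',52,60)):
    print(nm,[proj('side',[*(p+a*X+b*Y),27]),proj('top',[*(p+a*X+b*Y),27])])
L=np.array([585.5,-29.2])
for b in(-75,75): print('lip',b,proj('side',[*(L+b*Y),31]))
print('tcp in station',(p-L)@X,(p-L)@Y)
im=cv2.imread('pics/side2.png');g=cv2.cvtColor(im,cv2.COLOR_BGR2GRAY)
for y in range(222,244,1): print(y,g[y,308:346])
E
```

```text
leadR [array([335.4, 231.9]), array([335.3, 184. ])]
trailR [array([314. , 234.1]), array([331.6, 202.4])]
lineR [array([329.3, 232.5]), array([334.2, 189.3])]
leadL [array([329.9, 204.1]), array([303.4, 177.7])]
lip -75 [339.3 234.9]
lip 75 [332.3 200.1]
tcp in station -62.13036348431511 1.5452939224888276
222 [136  89  61  56  56  57  60  61  64  65  67  71  74  78  80  80  82  84
  88  85  81  82  87  93  89  86  94  96  91  87  90 102 112 128 152 166
 179 183]
223 [140 106  84  78  77  79  81  84  86  86  88  90  93  97  98  98  98  99
 100  96  88  85  91  94  85  80  91  95  91  89  89  99 113 138 170 184
 188 189]
224 [145 119 101  90  87  93  97  98  98  99  99 100 100 101 102 102 102 101
 102  98  92  88  91  91  80  75  87  95  95  92  89  97 112 133 166 185
 190 189]
225 [149 124 107  94  89  96 100 102 102 101 102 100 100 100  99  99 100  99
  98  98  97  89  86  82  72  69  84  95  98  95  88  94 110 131 163 185
 189 190]
226 [152 128 115 108 105 102 100 100 101 100  98  97  95  93  89  89  91  89
  85  90  95  82  73  68  62  65  81  94  96  92  86  92 106 127 157 178
 
[... 2028 characters left out ...]
40 140 140 139 139 139 146 159 163 162 162 163 163
 163 163]
240 [158 159 150 145 143 142 143 142 139 132 129 130 133 139 141 141 140 142
 143 144 147 150 156 158 158 158 157 157 158 160 161 162 161 159 158 157
 159 161]
241 [151 154 144 144 143 141 144 142 142 142 143 147 151 157 159 159 159 158
 160 161 161 161 161 162 161 159 158 158 160 161 157 152 149 144 139 137
 139 141]
242 [148 158 158 161 160 160 161 161 161 161 162 162 161 162 161 161 160 160
 163 163 162 157 152 147 144 141 139 139 141 141 138 132 127 121 116 114
 114 115]
243 [150 163 167 167 164 162 163 162 162 164 163 160 154 150 145 142 141 140
 143 144 142 138 131 126 122 117 114 114 115 116 116 114 113 112 111 110
 110 111]
```

Request:
jog_arm(linear=[[0, -0.1, 0.2], [0, 0, 0], [0, 0, 0]], twist=[0, 0, 0], jaw=[-1, -1, -1])

```text
time_s: 7.1
tcp_pos: [524.0, -17.5, 44.9]
tcp_rot: [-0.274, -3.13, -0.0]
wrist_force: [-0.6, -1.0, -2.1]
opening: 13.7
grasp_force: 40.0
```

Request:
jog_arm(linear=[[0, 0, 0.1], [0, 0, 0], [0, 0, 0]], twist=[0, 0, 0], jaw=[-1, -1, -1])

```text
time_s: 7.4
tcp_pos: [524.2, -17.4, 44.0]
tcp_rot: [0.274, 3.129, 0.0]
wrist_force: [0.2, 0.4, 1.7]
opening: 13.7
grasp_force: 40.0
```

Request:
jog_arm(linear=[[0, 0, 0.1], [0, 0, 0], [0, 0, 0]], twist=[0, 0, 0], jaw=[-1, -1, -1])

```text
time_s: 7.7
tcp_pos: [524.1, -17.5, 43.9]
tcp_rot: [0.275, 3.129, 0.001]
wrist_force: [-4.2, -0.2, 17.6]
opening: 13.9
grasp_force: 40.0
```

Request:
jog_arm(linear=[[0, 0, -0.25], [0, 0, 0], [-0.5, 0, 0], [-0.5, 0, 0], [0, 0, 0]], twist=[0, 0, 0, 0, 0], jaw=[-1, -1, -1, -1, -1])

```text
time_s: 8.2
tcp_pos: [535.0, -19.4, 45.3]
tcp_rot: [0.274, 3.129, -0.0]
wrist_force: [0.2, 0.1, -2.3]
opening: 13.9
grasp_force: 40.0
```

Request:
jog_arm(linear=[[-0.4, 0, 0], [-0.4, 0, 0], [-0.4, 0, 0], [0, 0, 0], [0, 0, 0]], twist=[0, 0, 0, 0, 0], jaw=[-1, -1, -1, -1, -1])

```text
time_s: 8.7
tcp_pos: [545.7, -21.3, 45.3]
tcp_rot: [-0.274, -3.129, 0.0]
wrist_force: [0.8, -0.9, -1.4]
opening: 13.8
grasp_force: 40.0
```

```bash
python3 - <<'E'
from h import *
s=manip.get_state();print(s['tcp_pos'],s['tcp_rot'],s['wrist_force'])
ims=[]
for n,(x,y) in(('top',(280,150)),('side',(290,180))):
    im=manip.capture(n);cv2.imwrite(f'pics/{n}3.png',im);ims.append(cv2.resize(im[y:y+80,x:x+80],(400,400),interpolation=cv2.INTER_CUBIC))
cv2.imwrite('pics/c3.png',np.hstack(ims))
E
```

```text
[545.72189289 -21.3190785   45.31360903] [-2.74369771e-01 -3.12944230e+00  2.75209860e-05] [ 0.78949022 -0.86757077 -1.43411941]
```

View pics/c3.png

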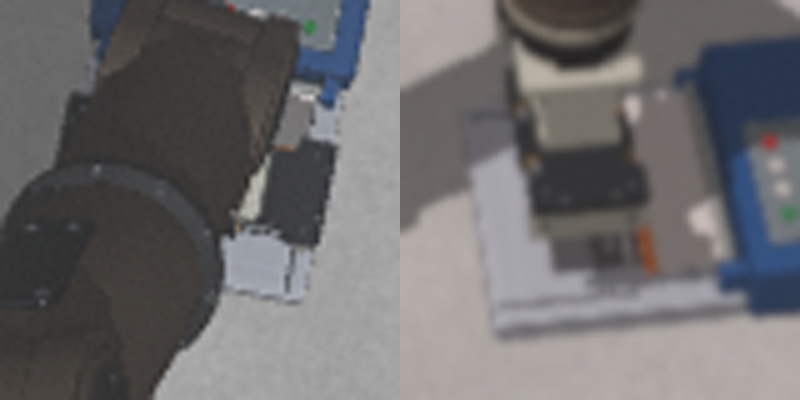

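The orange lip is still at about (648,255), so the flap has not moved. The strip's leading edge has gone beneath it with no contact force. I'll push in the remaining 13 mm.

Request:
jog_arm(linear=[[-0.4, 0, 0], [-0.4, 0, 0], [-0.4, 0, 0], [-0.1, 0, 0], [0, 0, 0]], twist=[0, 0, 0, 0, 0], jaw=[-1, -1, -1, -1, -1])

```text
time_s: 9.3
tcp_pos: [558.8, -23.7, 45.3]
tcp_rot: [0.274, 3.129, -0.0]
wrist_force: [-0.7, -0.2, -0.8]
opening: 13.9
grasp_force: 40.0
```

Request:
jog_arm(linear=[[0, 0, 0.15], [0, 0, 0], [0, 0, 0], [0, 0, 0]], twist=[0, 0, 0, 0], jaw=[-1, -1, -1, -1])

```text
time_s: 9.7
tcp_pos: [558.5, -23.6, 44.0]
tcp_rot: [0.274, 3.129, 0.0]
wrist_force: [-1.7, -0.2, 2.3]
opening: 13.6
grasp_force: 40.0
```

```bash
python3 - <<'E'
from h import *
f=[]
im=manip.capture('side');
im2=cv2.imread('pics/side2.png')
for i in range(4):
    s=manip.get_state();f.append(s['wrist_force'][2]);cv2.imwrite('pics/side4.png',manip.capture('side'))
print(f,s['tcp_pos'],s['tcp_rot'])
p=s['tcp_pos'][:2]-np.array([585.5,-29.2]);th=-.176;X=np.array([np.cos(th),np.sin(th)]);print('station',p@X+52,p@[-X[1],X[0]])
c=lambda a:cv2.resize(a[180:260,290:370],(400,400),interpolation=cv2.INTER_CUBIC)
cv2.imwrite('pics/c4.png',np.hstack([c(im2),c(im)]))
E
```

```text
[np.float64(2.700218152665996), np.float64(2.6463249059506193), np.float64(3.345935947388203), np.float64(3.1155515892890033)] [558.52226555 -23.56141997  43.98198588] [2.74436771e-01 3.12951789e+00 1.44814591e-04]
station 24.451744620281136 0.8278684586683438
```

View pics/c4.png

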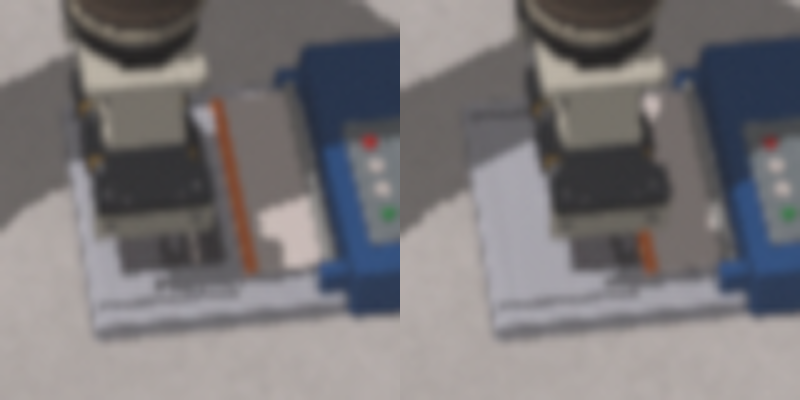

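Left is before and right is now. The orange lip stays at about (648,265), and the white line has gone under the flap. The tuck is about 24 mm and the strip lies on the deck. Now for the press.

Request:
jog_arm(linear=[[0, 0, 0.04], [0, 0, 0], [0, 0, 0], [0, 0, 0], [0, 0, 0]], twist=[0, 0, 0, 0, 0], jaw=[-1, -1, -1, -1, -1])

```text
time_s: 10.45
tcp_pos: [558.5, -23.5, 44.0]
tcp_rot: [0.274, 3.129, 0.001]
wrist_force: [-2.7, -0.2, 9.0]
opening: 13.3
grasp_force: 40.0
```

Request:
jog_arm(linear=[[0, 0, 0], [0, 0, 0], [0, 0, 0], [0, 0, 0], [0, 0, 0]], twist=[0, 0, 0, 0, 0], jaw=[-1, -1, -1, -1, -1])

```text
time_s: 10.95
tcp_pos: [558.5, -23.6, 44.0]
tcp_rot: [0.274, 3.129, 0.0]
wrist_force: [-2.4, -0.1, 8.9]
opening: 13.8
grasp_force: 40.0
```

Request:
jog_arm(linear=[[0, 0, 0.006], [0, 0, 0], [0, 0, 0], [0, 0, 0], [0, 0, 0]], twist=[0, 0, 0, 0, 0], jaw=[-1, -1, -1, -1, -1])

```text
time_s: 11.45
tcp_pos: [558.5, -23.6, 44.0]
tcp_rot: [0.274, 3.129, 0.001]
wrist_force: [-3.0, 0.3, 9.8]
opening: 14.0
grasp_force: 40.0
```

Request:
jog_arm(linear=[[0, 0, 0], [0, 0, 0], [0, 0, 0], [0, 0, 0], [0, 0, 0]], twist=[0, 0, 0, 0, 0], jaw=[-1, -1, -1, -1, -1])

```text
time_s: 11.95
tcp_pos: [558.5, -23.6, 43.9]
tcp_rot: [0.275, 3.129, 0.001]
wrist_force: [-2.5, 1.1, 10.8]
opening: 13.6
grasp_force: 40.0
```

```bash
python3 - <<'E'
from h import *
f=[]
for i in range(6): f.append(manip.get_state()['wrist_force'][2]); manip.capture('side')
print(np.round(f,1))
if 8.5<np.mean(f)<12: print(manip.finish_job())
E
```

```text
[10.8 10.4 10.4 10.5 10.3  9.4]
the job is handed in; nothing more can be done
None
```

The job is handed in at about 12 s: by my estimate the strip's leading edge is about 24 mm under the flap, square and within about 1 mm of centre; the flap showed no movement in the last picture (before the final press), and the arm is still gripping the tab and pressing at about 10 N.

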